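# Open up the bench dust hood and hold its shield at the index clip

## Robot

A 6-joint arm with a two-finger parallel gripper is mounted at the origin on the work surface. World frame = base frame: x ahead of the robot, y to its left, z up, the work surface at z = 0. Lengths are in m, angles in rad, forces in N, time in s.
With the tool pointing down it reaches from about 0.35 to 0.85 m from the base axis. Payload 8.1 kg.
Tool frame: the origin (TCP) lies on the mounting face of the last link; the fingertips stand 186 mm ahead of it and the grasp point (between the pads) lies 167 mm ahead of it (grip_point_offset is the distance from the TCP to the grasp point, in m); z points along the fingers, y is the direction in which the jaws open and shut (so a half turn about z gives the same grasp; the last joint's range is limited). The gripper opens to 93 mm and grips with 3 to 60 N. Pads are 15 mm wide; open, the fingers measure 128 mm over their backs; the gripper's body (75 mm by 188 mm) begins 65 mm behind the grasp point.
Start: joints at [-1.422, 0.13, 1.488, -0, 1.523, -0.085], TCP at [0.139, -0.584, 0.405] pointing down, gripper open.
Joint ranges: [-2.96, 2.96], [-0.89, 2.26], [0.02, 2.5], [-1.34, 4.48], [0, 2.73], [-2.66, 2.66]. Speed limits (rad/s): [2.39, 2.39, 2.79, 3.14, 3.14, 3.14].

## Interface

Orientations are given as a rotation vector (axis times angle).
In Python, from plant import read_state, read_camera, close_job, grip_point_offset gives the robot as it stands.
- The arm moves only by the shell command python3 -m creep 'ROWS' [OPENING] [FORCE]. ROWS is JSON, a list of rows, each a list of 2 entries, a list of its own where there are three numbers: the shift along the tool's x, y, z in cm, then the turn, a rotation vector about the tool's x, y, z in degrees. In form: [[[tx, ty, tz], [rx, ry, rz]], ...]. A call has 1 to 12 rows; each row shifts and turns the commanded pose from where the row before left it, along the tool's axes as they then stand; what a row does not reach is not made up. A row lasts 1/12 s, in which the tool goes at most 41.7 mm and 7.16 degrees, less where a joint would pass 70% of its speed; a pose out of reach is approached as far as the arm can. A call is refused whole if a number of a shift passes 4.17 or a number of a turn 7.16, either way. A call with a gripper value outside its range is refused whole. OPENING is the opening in per cent of the stroke, from 0 (shut) to 100 (fully open), set as the call begins (- or left out, the last holds). The fingers move at their own pace and stop on an object; FORCE is the grip in N (left out, the last holds). Time passes only in rows, so rows that do not move let the fingers close. It gives the time, the measured TCP pose, the force and the opening at its end, in the units of the state.
- read_state(): the state, without advancing time (a new reading comes with each control period).
- read_camera(name): name is "side" or "top" or "wrist"; returns a dict with "img" (400x640x3 uint8, red, green, blue), "K" (3x3 intrinsics, pixels), "T" (4x4, takes a point from camera to world coordinates). Camera axes: x right, y down, z forward; pixel columns grow to the right and rows downward; lengths in m; the calibration is good to about 2 mm. A picture is of the moment at which its call begins. There is no depth.
- close_job(): hands the job in, once; it reports no verdict.
The state is a dict: "t": time; "q": joint angles; "dq": joint speeds; "joint_torque": joint torques, N m; "tool_pos": TCP position; "orientation": TCP orientation; "force": force on the tool from outside, world axes, zero at the start; "wrist_torque": the same for the moment, N m; "opening": finger opening in m.
Only numpy, scipy, OpenCV 4.12 (cv2) and the standard library are available. Lean on these libraries where they do the work, as an engineer would, in place of code of your own. Each camera call takes 0.05 s, during which the arm holds its last target.

## Task

Get the jeweller's dust hood ready for work: fold the steel catch flap at its front down flat, then swing up the clear shield (the one with the ball knob) until the pointer on its side lines up with the index clip on the quadrant. Finish while still holding the shield steady there, since its wing nuts are loose and it would fall shut; I will tighten them while you hold it. Leave the index clip and the jar, steel block and hammer around the hood where they are.

Things in the scene. Friction and masses are not known exactly. Their poses are not given: they have to be found in the camera images.
- hood: Grey sheet-metal dust hood fixed on the bench, 260 mm wide, 250 mm high, open at the front. Origin on the bench surface, midway across, below the shield's hinge line. Its -x axis points out of the front, y runs along the hinges, z up. Roof from x 0 to +0.15, floor from x -0.10; cheeks slope between. Behind it a fan box to x +0.24 (185 mm high) with a duct to 330 mm height, bent backwards.
- shield_hinge (a point): Middle of the shield's hinge line, 250 mm above the bench at hood x = 0; the line runs along the hood's y axis.
- shield: Clear panel in an aluminium frame, 256 mm wide, 140 mm from hinge to free edge, 8 mm thick, 0.25 to 0.42 kg; falls shut when let go. Origin at shield_hinge. Shut, it slopes forward and down, 28 degrees from hanging straight, its axes along the hood's; it swings forward and up about the hood's +y axis, by up to 1.8 rad (1.08 is level). Its turn about y against the hood is its angle.
- knob (a point): Centre of the black ball knob, 28 mm in diameter, midway across on the shield's outer face, standing 40 mm off the panel on a 10 mm stem, 115 mm from the hinge line along the panel. It moves on an arc of 122 mm radius about the hinge line. Shut, it is 89 mm in front of the hinge line and 167 mm above the bench.
- pointer_tip (a point): Tip of the shield's dark steel pointer arm, outside the cheek on the hood's -y side, 100 mm from the hinge line; it turns with the shield.
- clip: Small aluminium index clip (20 x 10 x 40 mm, black line, brass screw) clamped on the rim of the steel quadrant on the hood's -y cheek, 87 to 127 mm from the hinge line. Origin at shield_hinge. Its turn about y against the hood is the shield angle that it marks, 0.5 to 1.15 rad.
- clip_mark (a point): The point that the pointer tip must cover: on the clip's black line, 100 mm from the hinge line. When the shield is right, pointer_tip and clip_mark coincide.
- flap (a joint): Angle of the catch flap in rad: 0 upright, 1.54 folded down flat forward (its stop). Starts half folded, 0.7 to 1.1. Stiff hinge: it stays where it is left, and takes about 0.28 N m to move (about 3 N at its free edge, more nearer the hinge).
- flap_hinge (a point): Middle of the flap's hinge line, 102 mm in front of the hood's origin and 12 mm above the bench; the line runs along the hood's y axis.
- flap_edge (a point): Middle of the flap's free edge, 120 mm from flap_hinge. The flap is a 3 mm steel sheet, 248 mm wide, with a rolled edge 8 mm thick; flat, it lies about 12 mm above the bench.
- jar: Small glass jar with an aluminium lid, 56 mm across and 55 mm high, in front of the hood; origin under its centre. Leave it alone.
- bench_block: Steel bench block 65 x 65 x 18 mm, in front of the hood; origin under its centre. Leave it alone.
- hammer: Hammer 240 mm long lying beside the hood's -y side; origin under its middle. Leave it alone.

How it is judged:
By the outcome, as a careful person would: the job done as asked, in the order asked, and still so for the second after the job is handed in, while the arm keeps its last pose, push and grip.
It also fails if it takes over 51 s, if anything falls off the work surface, if the arm or the gripper's body presses on something with over 40 N, if the wrist force passes 120 N, or if a joint passes its speed limit or range.

## Working session

There is one attempt and no reset: what is moved stays moved. The work goes in short steps, Python scripts to look and compute and a shell command to move; the robot and the scene stay as the last step left them, time stands still between calls to the robot, and variables do not carry over. Pictures are saved under pics/ and viewed, and the job is handed in when it is done.

```bash
ls; mkdir -p pics; cat > h.py <<'E'
import numpy as np,cv2
from scipy.spatial.transform import Rotation as R
from plant import read_state, read_camera, close_job, grip_point_offset
def snap(n,f):
    c=read_camera(n); cv2.imwrite('pics/'+f,c['img'][:,:,::-1]); return c
def ray(c,u,v):
    d=np.linalg.inv(c['K'])@[u,v,1]; T=np.array(c['T']); return T[:3,3],T[:3,:3]@d
def onz(c,u,v,z):
    o,d=ray(c,u,v); return o+d*(z-o[2])/d[2]
def proj(c,p):
    T=np.linalg.inv(c['T']); q=T[:3,:3]@np.array(p)+T[:3,3]; q=np.array(c['K'])@q; return q[:2]/q[2]
E
python3 - <<'E'
from h import *
for n in ['side','top','wrist']:
    c=snap(n,n+'0.png'); np.savez(n+'0.npz',**c); print(n,np.round(c['K'],1).tolist(),np.round(c['T'],3).tolist())
print(read_state(),grip_point_offset)
E
```

```text
pics
side [[375.8, 0.0, 318.0], [0.0, 375.8, 195.5], [0.0, 0.0, 1.0]] [[-0.821, 0.539, -0.187, 0.735], [0.57, 0.773, -0.278, 0.183], [-0.005, -0.335, -0.942, 1.008], [0.0, 0.0, 0.0, 1.0]]
top [[417.0, 0.0, 317.4], [0.0, 417.0, 202.4], [0.0, 0.0, 1.0]] [[0.012, -0.995, 0.097, 0.489], [-1.0, -0.009, 0.03, -0.067], [-0.029, -0.097, -0.995, 0.926], [0.0, 0.0, 0.0, 1.0]]
wrist [[330.1, 0.0, 324.9], [0.0, 330.1, 197.6], [0.0, 0.0, 1.0]] [[0.233, -0.932, -0.277, 0.217], [-0.972, -0.224, -0.064, -0.565], [-0.003, 0.284, -0.959, 0.385], [0.0, 0.0, 0.0, 1.0]]
{'t': 0.15, 'q': array([-1.42240561e+00,  1.30968977e-01,  1.48905818e+00, -2.63677203e-06,
        1.52301149e+00, -8.54059864e-02]), 'dq': array([ 2.13503647e-03, -3.30780298e-04, -2.75266030e-03, -8.48325958e-05,
       -5.39539154e-04,  3.09759723e-03]), 'joint_torque': array([-1.71757463e-03, -5.60475969e+01, -4.92334521e+01,  7.66435917e-02,
        3.05591896e-02, -1.04823189e-04]), 'tool_pos': array([ 0.13899358, -0.58348659,  0.40392346]), 'orientation': array([-3.11871645e+00, -3.66242805e-01,  7.56185970e-05]), 'force': array([-0.54004783, -0.62244297,  0.04068513]), 'wrist_torque': array([ 0.06840006, -0.01725555, -0.02190761]), 'opening': 0.09310828133695571} 0.1673
```

View pics/side0.png

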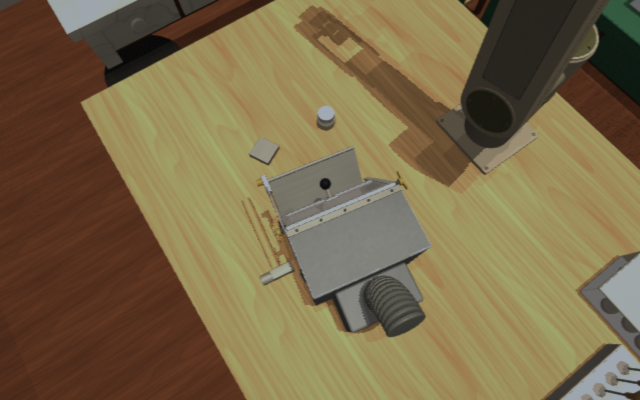

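View pics/top0.png

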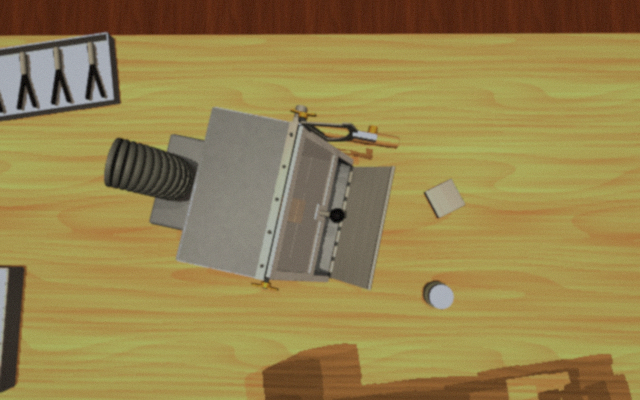

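View pics/wrist0.png

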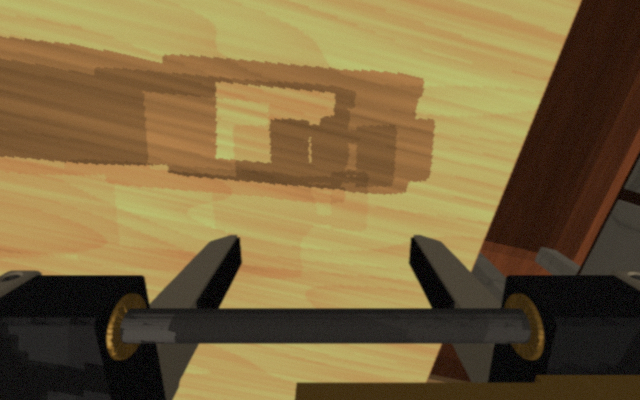

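The top view shows the hood facing image right (world -y). The knob is at (337,215), the flap spans x 335–395, the jar is at (438,295), the block at (444,198), and the quadrant and clip at about (365,135). I'll zoom in next.

```bash
python3 - <<'E'
import cv2
t=cv2.imread('pics/top0.png')
cv2.imwrite('pics/top0z.png',cv2.resize(t[90:310,240:500][:],None,fx=3,fy=2.7,interpolation=3)[:600,:800])
cv2.imwrite('pics/top0c.png',cv2.resize(t[95:170,285:405],None,fx=6.5,fy=6.5,interpolation=3))
s=cv2.imread('pics/side0.png')
cv2.imwrite('pics/side0z.png',cv2.resize(s[130:300,235:435],None,fx=3.5,fy=3.5,interpolation=3))
E
```

```text
(no output)
```

View pics/top0z.png

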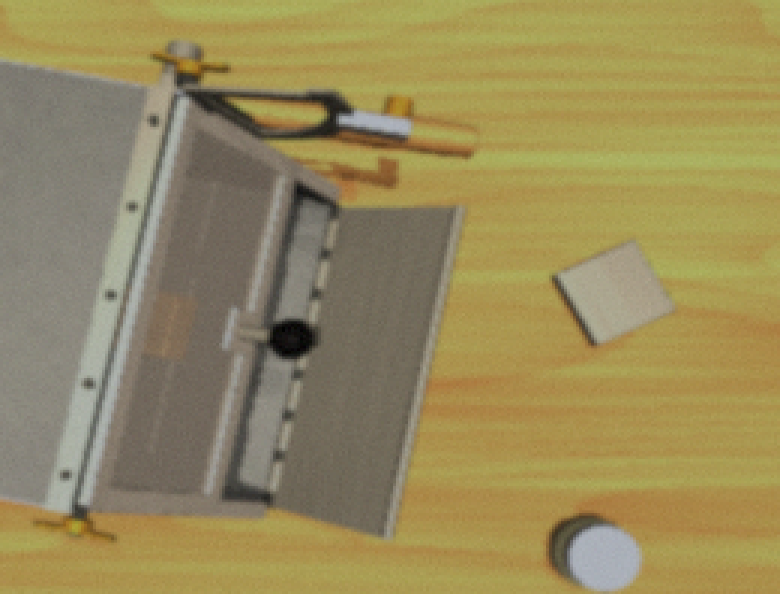

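View pics/top0c.png

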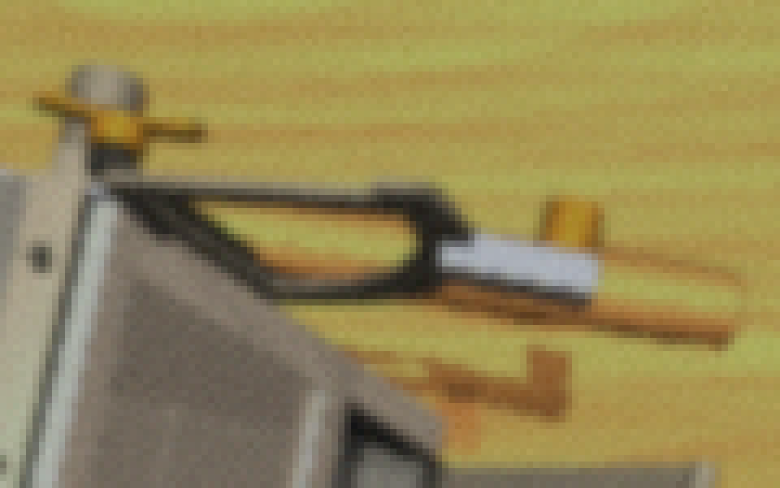

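View pics/side0z.png

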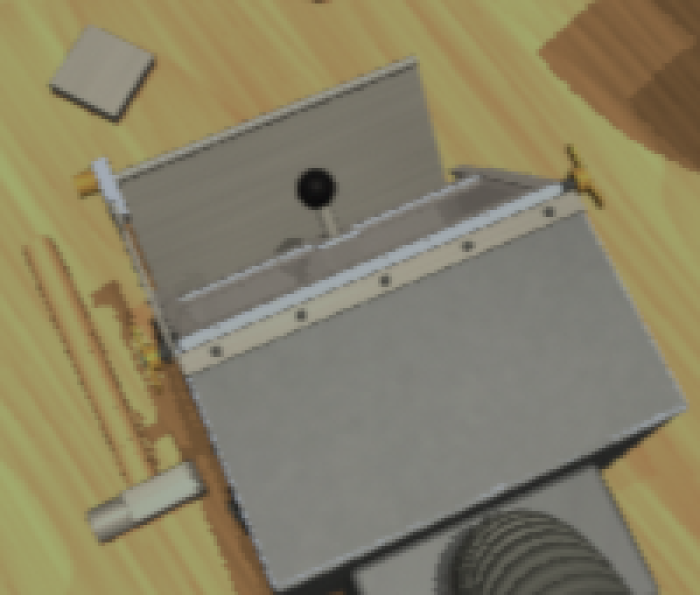

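```bash
cat >> h.py <<'E'
def load(n): return dict(np.load(n))
def tri(cs,uv):
    A=np.zeros((3,3));b=np.zeros(3)
    for c,p in zip(cs,uv):
        o,d=ray(c,*p); d/=np.linalg.norm(d); M=np.eye(3)-np.outer(d,d); A+=M;b+=M@o
    x=np.linalg.solve(A,b); return x,[proj(c,x)-p for c,p in zip(cs,uv)]
E
python3 - <<'E'
from h import *
t=load('top0.npz');s=load('side0.npz')
def knob(c,x0,x1,y0,y1):
    g=c['img'][y0:y1,x0:x1].max(2); m=(g<35).astype('uint8')
    n,l,st,ce=cv2.connectedComponentsWithStats(m); k=1+np.argmax(st[1:,4]); print(st[k]); return ce[k]+[x0,y0]
kt=knob(t,320,352,200,230);ks=knob(s,312,340,172,198)
print(kt,ks); K,e=tri([t,s],[kt,ks]); print('knob',K,e)
# roof back corners, front
for z,pts in [(0.25,[(213,108),(178,261)]),]:
    P=[onz(t,*p,z) for p in pts]; print(P)
    d=P[0]-P[1]; print(np.linalg.norm(d),np.degrees(np.arctan2(d[1],d[0])))
# side roof back corners (zoom /3.5)
sb=[(235+272/3.5,130+590/3.5),(235+687/3.5,130+407/3.5)]
P=[onz(s,*p,0.25) for p in sb]; d=P[0]-P[1]; print(P,np.linalg.norm(d),np.degrees(np.arctan2(d[1],d[0])))
# flap edge corners
te=[(240+462/3,90+207/2.7),(240+389/3,90+537/2.7)]
se=[(235+113/3.5,130+178/3.5),(235+413/3.5,130+60/3.5)]
F=[tri([t,s],[a,b]) for a,b in zip(te,se)]
for f in F: print('flap',f)
d=F[0][0]-F[1][0]; print(np.linalg.norm(d),np.degrees(np.arctan2(d[1],d[0])))
E
```

```text
[ 10   9  14  13 142]
[ 8  7 10 10 76]
[336.61971831 215.03521127] [324.73684211 183.44736842]
knob [ 0.53963328 -0.07930621  0.17303635] [array([-0.19708921,  0.19092511]), array([-0.20405959, -0.0399294 ])]
[array([0.71272736, 0.13014656, 0.25      ]), array([0.45761678, 0.17816981, 0.25      ])]
0.25959129364795064 -10.660876474223725
[array([0.71524578, 0.12888344, 0.25      ]), array([0.45834932, 0.18193475, 0.25      ])] 0.26231704203497874 -11.668046767573633
flap (array([ 0.64151516, -0.19339153,  0.10210026]), [array([-0.46047453,  0.4113109 ]), array([-0.44939056, -0.13628414])])
flap (array([ 0.40063738, -0.14511215,  0.09970921]), [array([-0.51739678,  0.51959954]), array([-0.52533555, -0.08039715])])
0.2456801118312465 -11.333675248001844
```

```bash
python3 -m creep '[[[3.17,-2.18,0],[0,0,0]],[[3.17,-2.18,0],[0,0,0]],[[3.17,-2.18,0],[0,0,0]],[[3.17,-2.18,0],[0,0,0]],[[3.17,-2.18,0],[0,0,0]],[[3.17,-2.18,0],[0,0,0]],[[3.17,-2.18,0],[0,0,0]],[[3.17,-2.18,0],[0,0,0]],[[3.17,-2.18,0],[0,0,0]],[[3.17,-2.18,0],[0,0,0]]]' 0 20
python3 -m creep '[[[3.17,-2.18,0],[0,0,0]],[[3.17,-2.18,0],[0,0,0]],[[3.17,-2.18,0],[0,0,0]],[[3.17,-2.18,0],[0,0,0]],[[3.17,-2.18,0],[0,0,0]],[[0,0,0],[0,0,-6.54]],[[0,0,0],[0,0,-6.54]],[[0,0,0],[0,0,-6.54]],[[0,0,0],[0,0,-6.54]],[[0,0,0],[0,0,-6.54]]]'
python3 -m creep '[[[0,0,0],[0,0,-6.54]],[[0,0,0],[0,0,-6.54]],[[0,0,0],[0,0,-6.54]],[[0,0,0],[0,0,-6.54]],[[0,0,0],[0,0,-6.54]],[[0,0,0],[0,0,0]]]'
cat >> h.py <<'E'
O=np.array([.557,.008,0]); X=np.array([.194,.981,0]); Y=np.array([-.981,.194,0])
def hood(p): p=np.array(p)-O; return np.array([p@X,p@Y,p[2]])
def w(h): return O+h[0]*X+h[1]*Y+np.array([0,0,h[2]])
def st():
    s=read_state(); r=R.from_rotvec(s['orientation']).as_matrix()
    tip=s['tool_pos']+r[:,2]*.186; g=s['tool_pos']+r[:,2]*.1673
    print('t',s['t'],'tcp',s['tool_pos'].round(4),'q',s['q'].round(2),'F',s['force'].round(1),'open',round(s['opening'],4))
    print('tip hood',hood(tip).round(4),'grasp hood',hood(g).round(4)); print('tool axes in hood (cols)',np.array([[X@r[:,i],Y@r[:,i],r[2,i]] for i in range(3)]).T.round(3).tolist())
E
python3 - <<'E'
from h import *
st(); c=snap('wrist','w1.png'); np.savez('w1.npz',**c)
E
```

```text
t: 0.98
tool_pos: [0.3977, -0.2964, 0.4046]
orientation: [-3.12, -0.366, 0.0]
force: [0.7, -0.3, -0.6]
opening: 0.0312
t: 1.82
tool_pos: [0.5259, -0.1552, 0.4043]
orientation: [-2.887, -1.239, 0.001]
force: [0.5, 0.4, 0.2]
opening: 0.0008
t: 2.32
tool_pos: [0.5257, -0.1554, 0.4044]
orientation: [-2.422, -2.0, 0.001]
force: [-0.9, -0.4, -0.4]
opening: 0.0003
t 2.3167 tcp [ 0.5257 -0.1554  0.4044] q [-0.38 -0.01  1.63  0.    1.52 -0.19] F [-0.9 -0.4 -0.4] open 0.0003
tip hood [-0.1663 -0.0009  0.2184] grasp hood [-0.1663 -0.0009  0.2371]
tool axes in hood (cols) [[1.0, 0.005, 0.0], [0.005, -1.0, 0.001], [0.0, -0.001, -1.0]]
```

View pics/w1.png

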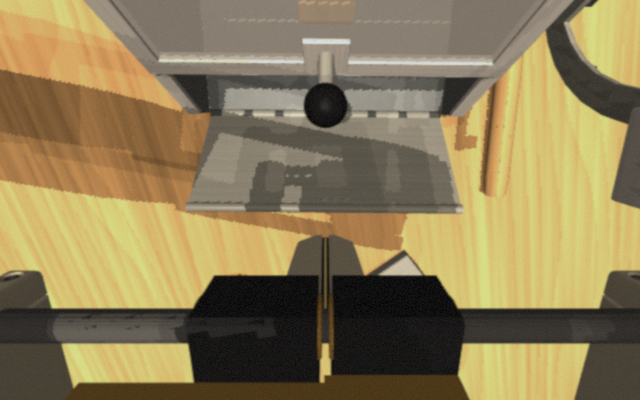

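The wrist view shows the flap edge along row 210, the knob at (326,105) and the fingertips at about (325,238). I'll check these against the hood frame, and also look for the jar and block beside the folded flap.

```bash
python3 - <<'E'
from h import *
c=load('w1.npz');t=load('top0.npz')
print('knob pred',proj(c,w([-.089,0,.167])),'edge pred',proj(c,w([-.180,0,.101])),'edge ends',proj(c,w([-.180,.124,.101])),proj(c,w([-.180,-.124,.101])),'tip',proj(c,w([-.1663,0,.218])))
for n,p,z in [('jar',(440,295),.055),('block',(445,197),.018)]: print(n,hood(onz(t,*p,z)))
E
```

```text
knob pred [323.40199958 103.94843978] edge pred [323.16853474 207.54373434] edge ends [186.12905494 206.65449597] [459.97884652 208.43148566] tip [322.22474993 250.0682116 ]
jar [-0.32853666  0.10859169  0.055     ]
block [-0.31214529 -0.09732167  0.018     ]
```

```bash
python3 -m creep '[[[0,0,4],[0,0,0]],[[0,0,4],[0,0,0]],[[0,0,4],[0,0,0]],[[-0.2,0,1],[0,0,0]],[[-0.2,0,1],[0,0,0]],[[-0.2,0,1],[0,0,0]],[[-0.2,0,1],[0,0,0]],[[-0.2,0,1],[0,0,0]],[[-0.2,0,1],[0,0,0]]]'
python3 -m creep '[[[-0.2,0,0.8],[0,0,0]],[[-0.2,0,0.7],[0,0,0]],[[-0.2,0,0.5],[0,0,0]],[[-0.1,0,0.3],[0,0,0]],[[0,0,0],[0,0,0]]]'
python3 - <<'E'
from h import *
st()
for n in ['top','wrist']: c=snap(n,n+'2.png'); np.savez(n+'2.npz',**c)
E
```

```text
t: 3.12
tool_pos: [0.5245, -0.168, 0.2259]
orientation: [2.425, 1.991, 0.002]
force: [0.5, -0.8, 2.8]
opening: 0.0006
t: 3.53
tool_pos: [0.5222, -0.1737, 0.2024]
orientation: [-2.426, -1.993, -0.0]
force: [-3.6, 5.0, 10.8]
opening: 0.0007
t 3.5333 tcp [ 0.5222 -0.1737  0.2024] q [-0.41  0.19  1.81  0.    1.14 -0.22] F [-3.6  5.  10.8] open 0.0007
tip hood [-0.1848 -0.0008  0.0164] grasp hood [-0.1848 -0.0009  0.0351]
tool axes in hood (cols) [[1.0, -0.0, 0.001], [-0.0, -1.0, 0.001], [0.001, -0.001, -1.0]]
```

View pics/wrist2.png

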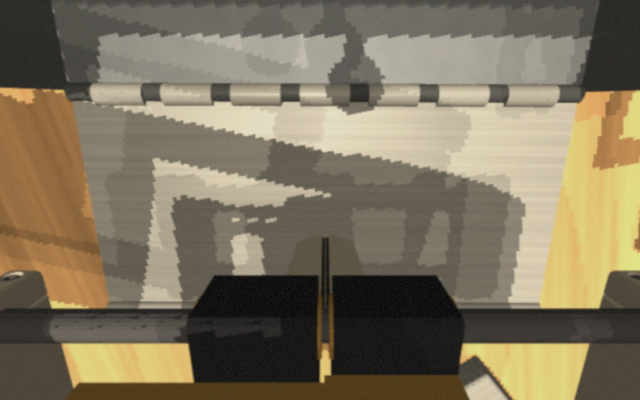

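View pics/top2.png

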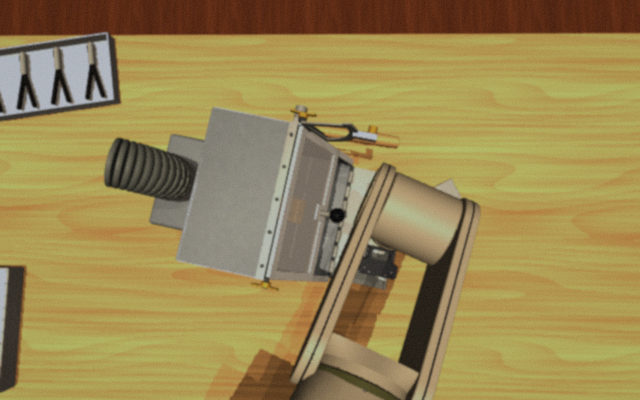

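```bash
python3 -m creep '[[[0,0,0.3],[0,0,0]],[[0,0,0.2],[0,0,0]],[[0,0,0],[0,0,0]],[[0,0,0],[0,0,0]]]'
python3 - <<'E'
from h import *
st()
E
```

```text
t: 3.97
tool_pos: [0.5225, -0.1737, 0.2019]
orientation: [-2.426, -1.993, 0.001]
force: [-25.4, 14.7, 55.8]
opening: 0.0003
t 3.9667 tcp [ 0.5225 -0.1737  0.2019] q [-0.41  0.19  1.81  0.    1.14 -0.22] F [-25.4  14.7  55.8] open 0.0003
tip hood [-0.1848 -0.001   0.0159] grasp hood [-0.1848 -0.0011  0.0346]
tool axes in hood (cols) [[1.0, 0.0, 0.001], [0.0, -1.0, 0.002], [0.001, -0.002, -1.0]]
```

```bash
python3 -m creep '[[[0,0,-1],[0,0,0]],[[0,0,-4],[0,0,0]],[[0,0,-4],[0,0,0]],[[0,0,-4],[0,0,0]],[[0,0,-4],[0,0,0]],[[0,0,-4],[0,0,0]],[[0,0,-2],[0,0,0]],[[0,0,0],[0,0,0]],[[0,0,0],[0,0,0]]]' 70 20
python3 - <<'E'
from h import *
st()
for n in ['side','wrist','top']: c=snap(n,n+'3.png'); np.savez(n+'3.npz',**c)
i=cv2.imread('pics/side3.png'); cv2.imwrite('pics/side3z.png',cv2.resize(i[130:300,235:435],None,fx=3.5,fy=3.5,interpolation=3))
E
```

```text
t: 4.72
tool_pos: [0.5224, -0.1742, 0.428]
orientation: [2.426, 1.992, 0.002]
force: [-0.9, -0.1, -1.0]
opening: 0.0559
t 4.7167 tcp [ 0.5224 -0.1742  0.428 ] q [-0.42 -0.01  1.6  -0.    1.56 -0.22] F [-0.9 -0.1 -1. ] open 0.0559
tip hood [-0.1856 -0.0018  0.242 ] grasp hood [-0.1856 -0.0018  0.2607]
tool axes in hood (cols) [[1.0, -0.0, -0.001], [-0.0, -1.0, -0.003], [-0.001, 0.003, -1.0]]
```

View pics/wrist3.png

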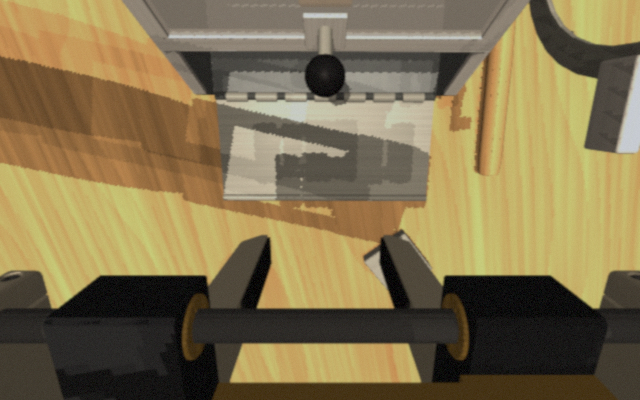

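View pics/side3z.png

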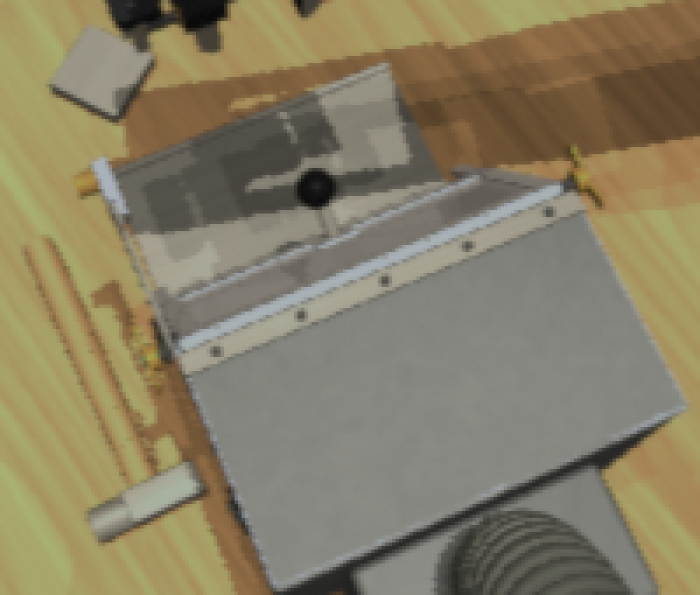

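The flap lies flat: its free edge is at row ~200 in the wrist view. The clip is only partly visible at (615,105), so I'll shift sideways for a full look at the clip and pointer.

```bash
python3 -m creep '[[[0,4,0],[0,0,0]],[[0,4,0],[0,0,0]],[[0,4,0],[0,0,0]],[[0,2,0],[0,0,0]],[[0,0,0],[0,0,0]],[[0,0,0],[0,0,0]]]' 70
python3 - <<'E'
from h import *
st(); c=snap('wrist','w4.png'); np.savez('w4.npz',**c)
print('flat edge pred in w3',proj(load('wrist3.npz'),w([-.222,0,.014])), 'up .1rad',proj(load('wrist3.npz'),w([-.221,0,.026])))
i=cv2.imread('pics/w4.png'); cv2.imwrite('pics/w4z.png',cv2.resize(i[0:180,180:460],None,fx=2.8,fy=2.8,interpolation=3))
t=cv2.imread('pics/top3.png'); cv2.imwrite('pics/top3z.png',cv2.resize(t[95:170,285:405],None,fx=6.5,fy=6.5,interpolation=3))
E
```

```text
t: 5.37
tool_pos: [0.6598, -0.2013, 0.4229]
orientation: [-2.424, -1.991, 0.004]
force: [0.5, -0.1, 0.5]
opening: 0.065
t 5.3667 tcp [ 0.6598 -0.2013  0.4229] q [-0.37  0.37  1.17 -0.    1.6  -0.18] F [ 0.5 -0.1  0.5] open 0.065
tip hood [-0.1852 -0.1404  0.2369] grasp hood [-0.1852 -0.1405  0.2556]
tool axes in hood (cols) [[1.0, -0.0, 0.001], [-0.0, -1.0, 0.006], [0.001, -0.006, -1.0]]
flat edge pred in w3 [323.73660153 197.73895832] up .1rad [323.70191073 199.77314554]
```

View pics/w4z.png

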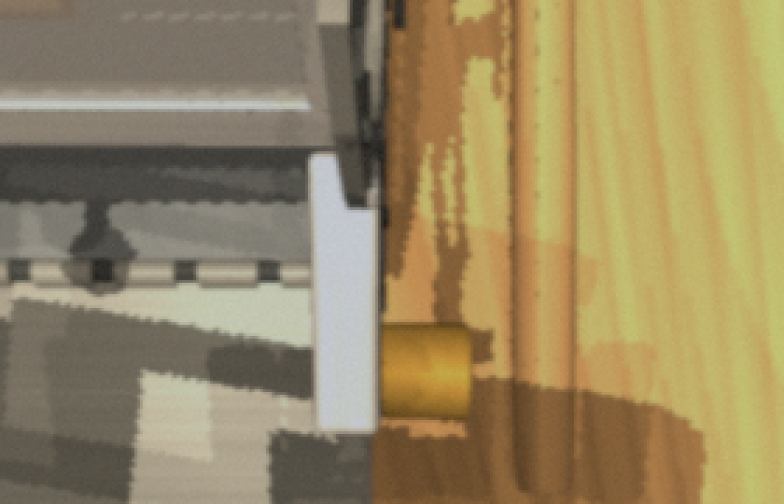

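View pics/w4.png

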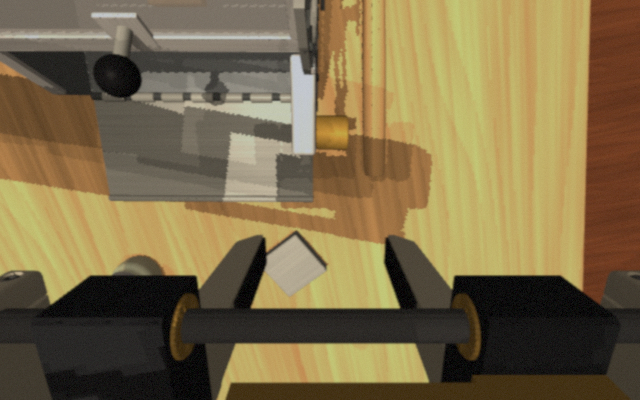

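```bash
python3 - <<'E'
from h import *
c=load('w4.npz'); t=load('top3.npz'); s=load('side3.npz')
# clip upper-face end corners in w4 (left/right, inner/outer end)
px={'oL':(180+318/2.8,431/2.8),'oR':(180+377/2.8,431/2.8),'iL':(180+311/2.8,153/2.8)}
print({k:np.round(v,1) for k,v in px.items()})
def corner(phi,r,tan,y): return w([-(r*np.cos(phi)-tan*np.sin(phi)),y,.25+r*np.sin(phi)+tan*np.cos(phi)])
for phi in np.arange(-.3,.31,.1):
    print(round(phi,1),[np.round(proj(c,corner(phi,r,.01,y)),1).tolist() for r,y in [(.127,-.135),(.127,-.145),(.087,-.135)]],
     [np.round(proj(t,corner(phi,r,.01,-.14)),1).tolist() for r in (.087,.127)],[np.round(proj(s,corner(phi,r,.01,-.14)),1).tolist() for r in (.087,.127)])
for a in (0,): print('pointer along panel',proj(t,w([-.047,-.145,.162])),proj(c,w([-.047,-.145,.162])))
print('hinge end',proj(t,w([0,-.14,.25])),proj(s,w([0,-.14,.25])))
E
```

```text
{'oL': array([293.6, 153.9]), 'oR': array([314.6, 153.9]), 'iL': array([291.1,  54.6])}
-0.3 [[314.1, 136.2], [332.5, 136.2], [312.6, 57.7]] [[352.0, 131.5], [373.5, 137.7]] [[266.7, 198.5], [261.3, 185.4]]
-0.2 [[313.3, 143.1], [332.9, 143.1], [311.9, 58.1]] [[353.0, 130.3], [375.5, 136.1]] [[265.9, 196.7], [260.1, 182.6]]
-0.1 [[312.3, 148.3], [333.4, 148.4], [311.0, 56.4]] [[353.4, 128.9], [376.9, 134.2]] [[265.3, 195.2], [259.1, 180.1]]
0.0 [[311.0, 151.6], [334.0, 151.6], [310.0, 52.1]] [[353.4, 127.4], [377.6, 132.1]] [[264.9, 194.0], [258.2, 178.0]]
0.1 [[309.6, 152.2], [334.7, 152.3], [308.9, 44.7]] [[352.8, 125.7], [377.5, 129.8]] [[264.5, 193.2], [257.6, 176.4]]
0.2 [[307.8, 149.4], [335.6, 149.5], [307.5, 33.7]] [[351.7, 124.0], [376.6, 127.3]] [[264.4, 192.8], [257.1, 175.3]]
0.3 [[305.5, 142.0], [336.7, 142.1], [306.0, 18.1]] [[350.0, 122.1], [374.8, 124.7]] [[264.3, 192.7], [256.9, 174.7]]
pointer along panel [329.90530859 135.16361422] [331.9151762    6.63106356]
hinge end [301.6671705  118.94585632] [280.51528553 231.8807015 ]
```

View pics/top3z.png

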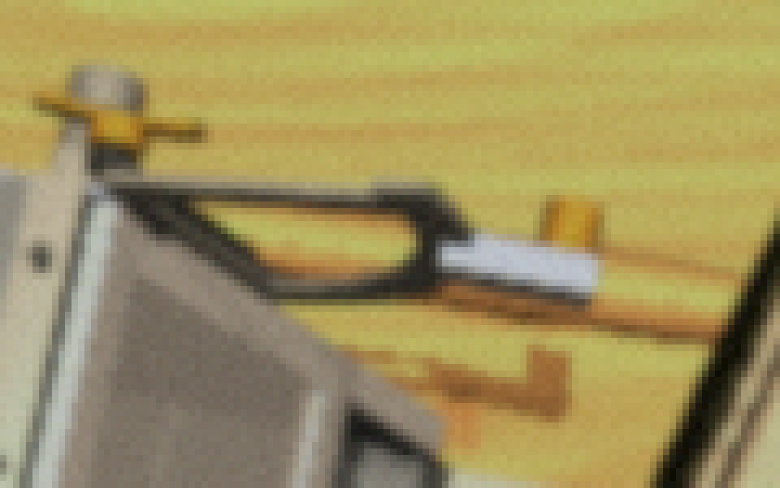

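The clip's top face runs from rows 55 to 154 in the wrist view. That matches a clip direction about level (elevation 0 ± 0.03), and the pointer looks parallel to the panel, so the target shield angle is about 1.08. Next is the knob grasp.

```bash
python3 -m creep '[[[0,-4,0],[0,0,0]],[[0,-4,0],[0,0,0]],[[0,-4,0],[0,0,0]],[[0,-2,0],[0,0,0]],[[3.2,0,0],[0,0,0]],[[3.2,0,0],[0,0,0]],[[3.2,0,0],[0,0,0]],[[0,0,0],[0,0,0]],[[0,0,0],[0,0,0]]]' 70
python3 - <<'E'
from h import *
st(); c=snap('wrist','w5.png'); c=snap('top','t5.png')
E
```

```text
t: 6.17
tool_pos: [0.5398, -0.0785, 0.4267]
orientation: [2.425, 1.997, -0.0]
force: [0.3, -0.7, -0.3]
opening: 0.0652
t 6.1667 tcp [ 0.5398 -0.0785  0.4267] q [-0.24 -0.03  1.61 -0.    1.56 -0.05] F [ 0.3 -0.7 -0.3] open 0.0652
tip hood [-8.820e-02  1.000e-04  2.407e-01] grasp hood [-8.820e-02  1.000e-04  2.594e-01]
tool axes in hood (cols) [[1.0, 0.002, -0.0], [0.002, -1.0, -0.0], [-0.0, 0.0, -1.0]]
```

View pics/w5.png

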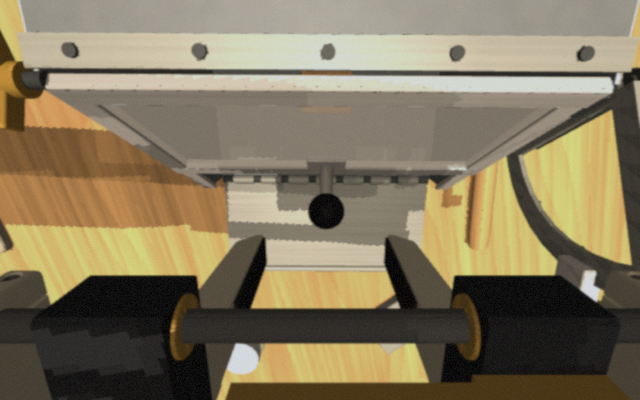

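View pics/t5.png

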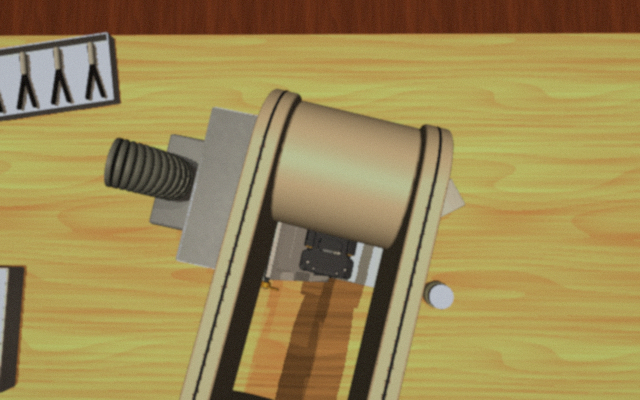

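The top view is blocked by the arm. The wrist view shows the knob at (326,211), centred between the fingers. Now I'll lower over it and close.

```bash
python3 -m creep '[[[0,0,3],[0,0,0]],[[0,0,3],[0,0,0]],[[-0.1,0,2.2],[0,0,0]],[[0,0,0.9],[0,0,0]],[[0,0,0],[0,0,0]],[[0,0,0],[0,0,0]]]' 70
python3 -m creep '[[[0,0,0],[0,0,0]],[[0,0,0],[0,0,0]],[[0,0,0],[0,0,0]],[[0,0,0],[0,0,0]],[[0,0,0],[0,0,0]],[[0,0,0],[0,0,0]]]' 0 20
python3 - <<'E'
from h import *
st(); c=snap('wrist','w6.png')
E
```

```text
t: 6.77
tool_pos: [0.5405, -0.0816, 0.3361]
orientation: [-2.429, -1.992, 0.0]
force: [0.7, -0.6, 0.5]
opening: 0.0647
t: 7.27
tool_pos: [0.5407, -0.0808, 0.3361]
orientation: [2.427, 1.994, 0.001]
force: [0.9, -0.9, 0.2]
opening: 0.0295
t 7.2667 tcp [ 0.5407 -0.0808  0.3361] q [-0.24  0.03  1.72  0.    1.39 -0.05] F [ 0.9 -0.9  0.2] open 0.0295
tip hood [-0.0903 -0.0013  0.1501] grasp hood [-0.0903 -0.0013  0.1688]
tool axes in hood (cols) [[1.0, -0.0, -0.0], [-0.0, -1.0, -0.001], [-0.0, 0.001, -1.0]]
```

View pics/w6.png

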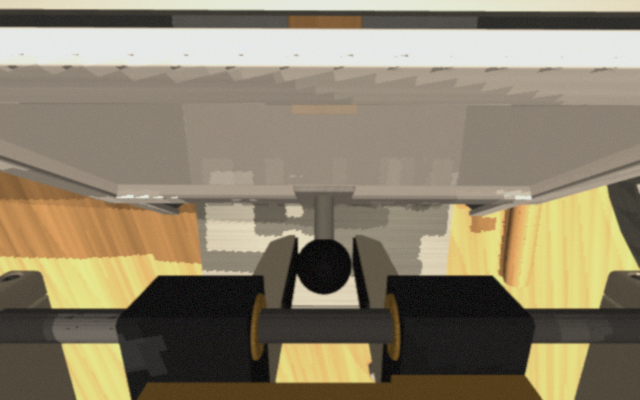

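```bash
python3 -m creep '[[[0,0,0],[0,0,0]],[[0,0,0],[0,0,0]]]' 0 25
python3 - <<'E'
import numpy as np
a=np.linspace(0,1.08,13); s=np.arctan2(.089,.083)+a; f=.1217*np.sin(s); z=-.1217*np.cos(s)
print([[round(-d*100,2),0,round(-e*100,2)] for d,e in zip(np.diff(f),np.diff(z))])
E
```

```text
t: 7.48
tool_pos: [0.5403, -0.0807, 0.336]
orientation: [-2.427, -1.994, 0.001]
force: [-5.8, 1.0, 5.2]
opening: 0.0269
[[np.float64(-0.71), 0, np.float64(-0.83)], [np.float64(-0.63), 0, np.float64(-0.89)], [np.float64(-0.55), 0, np.float64(-0.95)], [np.float64(-0.46), 0, np.float64(-0.99)], [np.float64(-0.37), 0, np.float64(-1.03)], [np.float64(-0.28), 0, np.float64(-1.06)], [np.float64(-0.18), 0, np.float64(-1.08)], [np.float64(-0.08), 0, np.float64(-1.09)], [np.float64(0.02), 0, np.float64(-1.09)], [np.float64(0.11), 0, np.float64(-1.09)], [np.float64(0.21), 0, np.float64(-1.07)], [np.float64(0.31), 0, np.float64(-1.05)]]
```

```bash
python3 -m creep '[[[-0.71,0,-0.83],[0,0,0]],[[-0.63,0,-0.89],[0,0,0]],[[-0.55,0,-0.95],[0,0,0]],[[-0.46,0,-0.99],[0,0,0]],[[-0.37,0,-1.03],[0,0,0]],[[0,0,0],[0,0,0]]]' 0 25
python3 - <<'E'
from h import *
st(); c=snap('wrist','w7.png')
E
```

```text
t: 7.98
tool_pos: [0.5347, -0.1086, 0.385]
orientation: [-2.429, -1.993, 0.002]
force: [-7.7, 2.0, -2.4]
opening: 0.0264
t 7.9833 tcp [ 0.5347 -0.1086  0.385 ] q [-0.29 -0.01  1.67 -0.    1.48 -0.1 ] F [-7.7  2.  -2.4] open 0.0264
tip hood [-0.119  -0.0005  0.199 ] grasp hood [-0.1189 -0.0005  0.2177]
tool axes in hood (cols) [[1.0, -0.001, -0.001], [-0.001, -1.0, 0.001], [-0.001, -0.001, -1.0]]
```

View pics/w7.png

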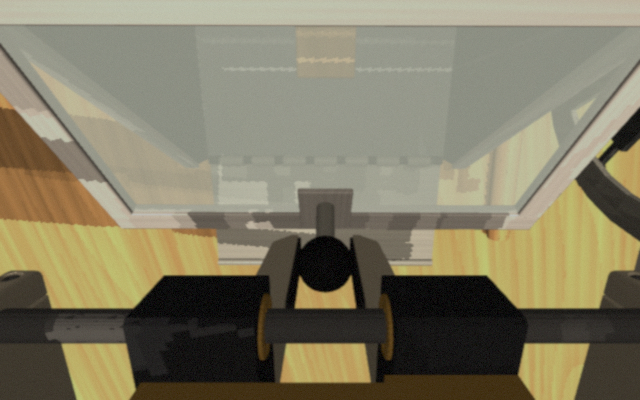

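The knob is held at (324,263) and the shield is rising. I'll continue along the arc with a small sideways relief.

```bash
python3 -m creep '[[[-0.28,-0.1,-1.06],[0,0,0]],[[-0.18,0,-1.08],[0,0,0]],[[-0.08,0,-1.09],[0,0,0]],[[0.02,0,-1.09],[0,0,0]],[[0.11,0,-1.09],[0,0,0]],[[0.21,0,-1.07],[0,0,0]],[[0,0,0],[0,0,0]],[[0,0,0],[0,0,0]]]' 0 25
python3 - <<'E'
from h import *
st()
for n in ['side','wrist','top']: c=snap(n,n+'8.png'); np.savez(n+'8.npz',**c)
i=cv2.imread('pics/side8.png'); cv2.imwrite('pics/side8z.png',cv2.resize(i[130:300,235:435],None,fx=3.5,fy=3.5,interpolation=3))
E
```

```text
t: 8.7
tool_pos: [0.534, -0.1094, 0.4487]
orientation: [2.426, 1.993, 0.0]
force: [-0.7, -2.9, -2.6]
opening: 0.0268
t 8.7 tcp [ 0.534  -0.1094  0.4487] q [-0.3  -0.03  1.58 -0.    1.6  -0.1 ] F [-0.7 -2.9 -2.6] open 0.0268
tip hood [-0.1198 -0.0005  0.2627] grasp hood [-0.1198 -0.0005  0.2814]
tool axes in hood (cols) [[1.0, -0.0, -0.001], [-0.0, -1.0, -0.001], [-0.001, 0.001, -1.0]]
```

View pics/wrist8.png

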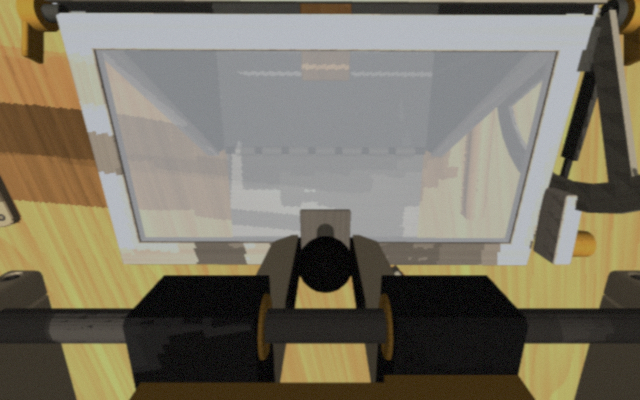

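View pics/side8z.png

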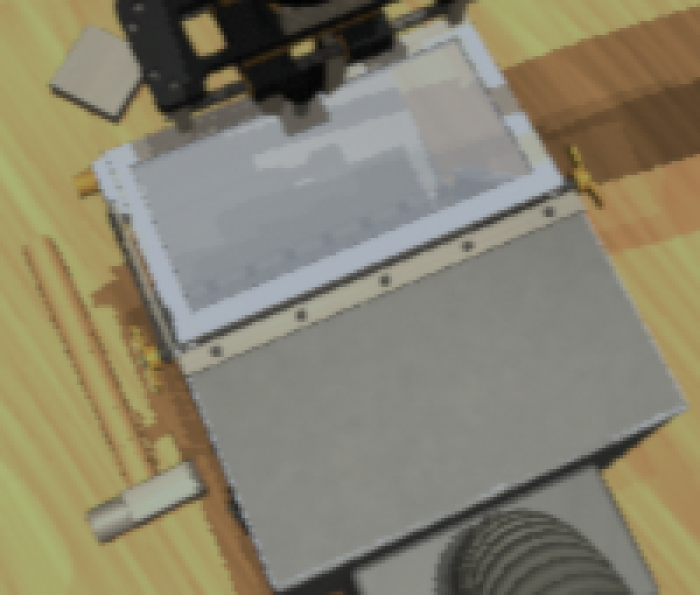

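View pics/top8.png

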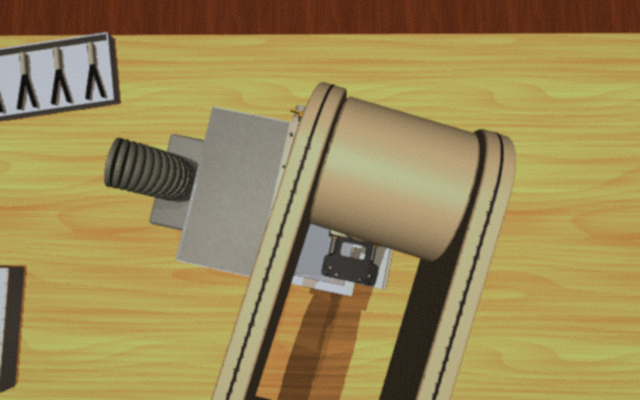

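```bash
python3 - <<'E'
from h import *
i=cv2.imread('pics/wrist8.png'); cv2.imwrite('pics/w8z.png',cv2.resize(i[0:270,500:640],None,fx=2.2*1.9,fy=2.2,interpolation=3))
cv2.imwrite('pics/w8zz.png',cv2.resize(i[140:270,520:640],None,fx=4.5,fy=4.5,interpolation=3))
c=load('wrist8.npz')
f,z=.1198,.0314; print('a from grasp',np.arctan2(f,-z)-np.arctan2(.089,.083),np.hypot(f,z))
E
```

```text
a from grasp 1.006865941716886 0.12384667940643383
```

View pics/w8z.png

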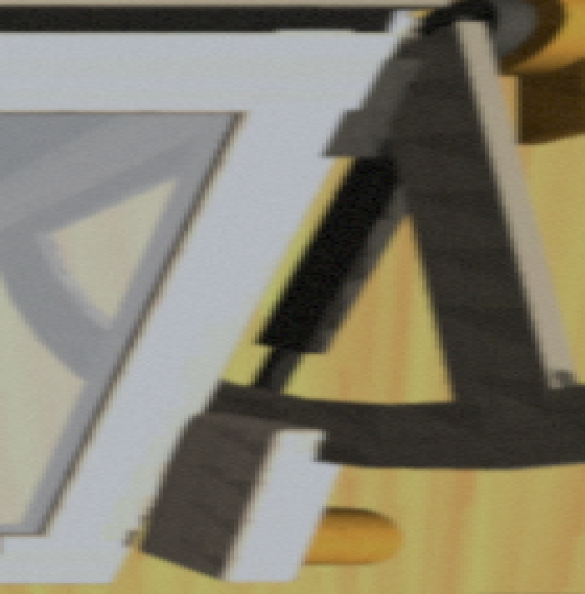

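View pics/w8zz.png

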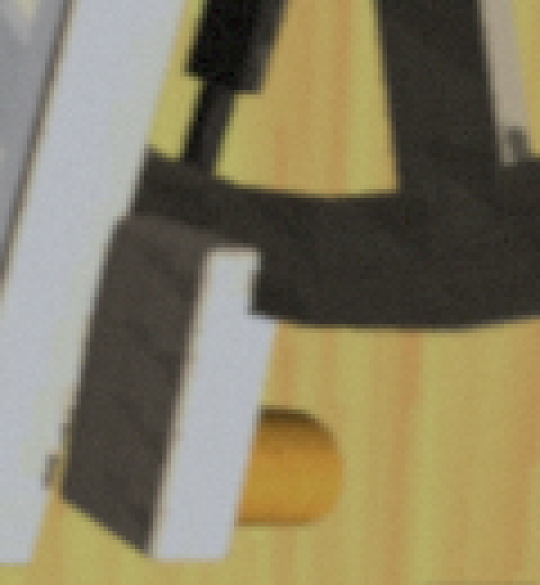

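The pointer is the black bar from about (590,65) to (567,180). It runs outside the quadrant and heads toward the clip's inner end at about (560,195). The black line on the clip's outer face is hidden from here, so I'll estimate both elevations by corner geometry from two wrist poses.

```bash
cat > fit.py <<'E'
from h import *
from scipy.optimize import least_squares
w4=load('w4.npz'); w8=load('wrist8.npz')
def P(phi,r,t,y,dx,dz): return w([-(r*np.cos(phi)-t*np.sin(phi))+dx,y,.25+dz+r*np.sin(phi)+t*np.cos(phi)])
q8=lambda x,y:(520+x/4.5,140+y/4.5); q4=lambda x,y:(180+x/2.8,y/2.8)
# obs: cam,(u,v),r,t,side(0 inner(+y),1 outer)
obs=[(w8,q8(205,248),.087,.01,0),(w8,q8(152,555),.127,.01,0),(w8,q8(225,558),.127,.01,1),(w8,q8(65,497),.127,-.01,0),(w8,q8(120,215),.087,-.01,0),
 (w4,q4(311,153),.087,.01,0),(w4,q4(318,431),.127,.01,0),(w4,q4(377,431),.127,.01,1)]
def res(p,full=False):
    phi,y,dx,dz=p; o=[proj(c,P(phi,r,t,y-.01*s,dx,dz))-np.array(uv) for c,uv,r,t,s in obs]
    return np.r_[np.ravel(o),np.array([dx,dz])/.0015]
s=least_squares(res,[0,-.13,0,0]); print(s.x.round(4)); print(res(s.x)[:-2].reshape(-1,2).round(1).tolist())
J=s.jac; print('sd',np.sqrt(np.diag(np.linalg.inv(J.T@J))).round(4))
E
python3 fit.py
```

```text
[ 0.0273 -0.1277 -0.001   0.0008]
[[1.8, -0.1], [-0.2, 1.6], [1.6, 0.9], [-2.8, -0.4], [-3.8, -1.4], [0.0, -1.9], [-0.2, 0.6], [2.3, 0.7]]
sd [0.0098 0.0002 0.0002 0.0011]
```

```bash
python3 - <<'E'
import cv2,numpy as np
i=cv2.imread('pics/wrist8.png')[40:215,540:640].astype(float); i=np.clip(i*2.2,0,255).astype('uint8')
i=cv2.resize(i,None,fx=6,fy=3.4,interpolation=2); cv2.imwrite('pics/w8p.png',i)
E
```

```text
(no output)
```

View pics/w8p.png

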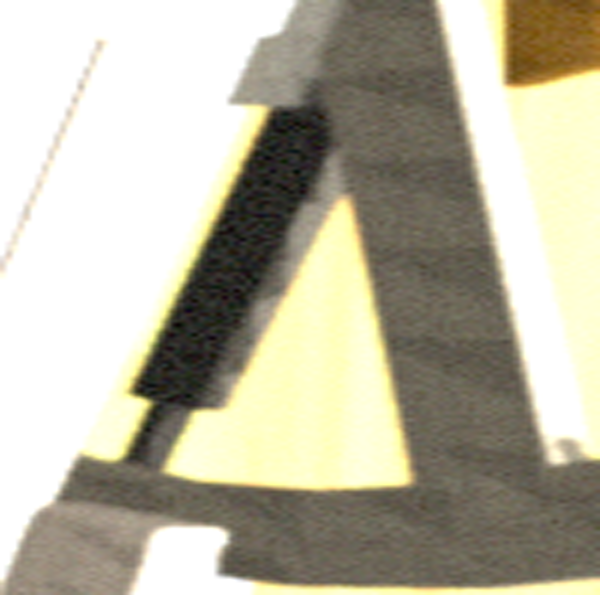

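```bash
cat > fitp.py <<'E'
from fit import *
q=lambda x,y:np.array((540+x/6,40+y/3.4))
A1,A2,B1,B2,C1,C2=[q(*p) for p in [(265,110),(133,392),(330,145),(205,393),(350,195),(225,408)]]
D1,D2=q(150,405),q(125,460); E1,E2=q(190,408),q(163,475)
for dx,dz in [(s.x[2],s.x[3]),(0,0),(-.001,.002),(-.001,-.001),(.001,0)]:
    def res2(p):
        al,y,h,th,rb,ra,rbb,rc=p[:8]
        o=[proj(w8,P(al,ra,-h,y,dx,dz))-A1,proj(w8,P(al,rb,-h,y,dx,dz))-A2,.5*(proj(w8,P(al,rbb,h,y,dx,dz))-B1),.5*(proj(w8,P(al,rb,h,y,dx,dz))-B2),
           proj(w8,P(al,rc,h,y-th,dx,dz))-C1,proj(w8,P(al,rb,h,y-th,dx,dz))-C2]
        return np.ravel(o)
    r=least_squares(res2,[-.07,-.14,.006,.004,.08,.03,.03,.05],x_scale=[.1,.1,.01,.01,.1,.1,.1,.1])
    print(dx.round(4) if dx else 0,dz,r.x.round(4),np.abs(r.fun).max().round(2))
E
python3 fitp.py
```

```text
[ 0.0273 -0.1277 -0.001   0.0008]
[[1.8, -0.1], [-0.2, 1.6], [1.6, 0.9], [-2.8, -0.4], [-3.8, -1.4], [0.0, -1.9], [-0.2, 0.6], [2.3, 0.7]]
sd [0.0098 0.0002 0.0002 0.0011]
-0.001 0.0007587183882185499 [-0.0997 -0.1378  0.0048  0.003   0.0704  0.0258  0.0305  0.0374] 1.93
0 0 [-0.0997 -0.1384  0.0048  0.003   0.0715  0.0267  0.0314  0.0383] 1.93Traceback (most recent call last):
  File "fitp.py", line 12, in <module>
    print(dx.round(4) if dx else 0,dz,r.x.round(4),np.abs(r.fun).max().round(2))
          ^^^^^^^^
AttributeError: 'float' object has no attribute 'round'
```

```bash
sed -i "s/(w8,q8(65,497),.127,-.01,0),(w8,q8(120,215),.087,-.01,0),//" fit.py; sed -i 's/dx.round(4) if dx else 0/dx/' fitp.py; python3 fitp.py
python3 - <<'E'
from h import *
from scipy.optimize import least_squares
c=load('wrist8.npz')
i=cv2.imread('pics/wrist8.png'); 
# free-edge corners
L,Rr=np.array((125,265)),np.array((525,265))
for y in (.128,):
  for r in (.14,.144):
    for a in (.9,1.0,1.1): 
      e=a-1.082
      f=lambda r,t,y:w([-(r*np.cos(e)-t*np.sin(e)),y,.25+r*np.sin(e)+t*np.cos(e)])
      print(r,a,proj(c,f(r,.004,.128)).round(1),proj(c,f(r,.004,-.128)).round(1),'hinge end',proj(c,f(0.01,.004,.128)).round(1),proj(c,f(.01,.004,-.128)).round(1),'knob',proj(c,f(.115,.04,0)).round(1))
E
```

```text
[ 0.0297 -0.1275 -0.001  -0.0004]
[[0.2, -0.5], [-1.6, 1.0], [0.1, 0.3], [-0.3, -1.4], [-0.5, 0.4], [1.9, 0.4]]
sd [0.0115 0.0002 0.0002 0.0013]
-0.0010295831462176735 -0.00036423830607204175 [-0.0997 -0.1386  0.0048  0.003   0.0705  0.0257  0.0303  0.0373] 1.93
0 0 [-0.0997 -0.1384  0.0048  0.003   0.0715  0.0267  0.0314  0.0383] 1.93
-0.001 0.002 [-0.0997 -0.1369  0.0047  0.003   0.0701  0.0259  0.0305  0.0373] 1.93
-0.001 -0.001 [-0.0997 -0.1391  0.0048  0.003   0.0706  0.0257  0.0303  0.0373] 1.93
0.001 0 [-0.0997 -0.1385  0.0048  0.003   0.0725  0.0277  0.0324  0.0393] 1.93
0.14 0.9 [130.7 253.7] [515.2 253.8] hinge end [59.7 36. ] [585.3  36.9] knob [322.9 256.4]
0.14 1.0 [118.6 265.7] [527.2 265.8] hinge end [58. 35.] [587.1  35.9] knob [322.8 262.9]
0.14 1.1 [104.3 277.4] [541.2 277.4] hinge end [56.2 33.8] [588.9  34.7] knob [322.7 267.7]
0.144 0.9 [132.3 258.5] [513.7 258.7] hinge end [59.7 36. ] [585.3  36.9] knob [322.9 256.4]
0.144 1.0 [120.  271.2] [525.7 271.3] hinge end [58. 35.] [587.1  35.9] knob [322.8 262.9]
0.144 1.1 [105.5 283.5] [540.  283.5] hinge end [56.2 33.8] [588.9  34.7] knob [322.7 267.7]
```

```bash
python3 -m creep '[[[0.18,0,-0.67],[0,0,0]],[[0.24,0,-0.67],[0,0,0]],[[0,0,0],[0,0,0]],[[0,0,0],[0,0,0]],[[0,0,0],[0,0,0]]]' 0 25
python3 - <<'E'
from h import *
st(); c=snap('wrist','w9.png'); np.savez('w9.npz',**c)
c=snap('side','s9.png'); np.savez('s9.npz',**c)
i=cv2.imread('pics/w9.png')
cv2.imwrite('pics/w9zz.png',cv2.resize(i[140:270,520:640],None,fx=4.5,fy=4.5,interpolation=2))
i=np.clip(i[20:215,540:640]*2.2,0,255).astype('uint8')
cv2.imwrite('pics/w9p.png',cv2.resize(i,None,fx=6,fy=3,interpolation=2))
E
```

```text
t: 9.27
tool_pos: [0.5349, -0.1055, 0.4605]
orientation: [2.427, 1.993, -0.0]
force: [2.1, -4.8, -1.1]
opening: 0.0269
t 9.2667 tcp [ 0.5349 -0.1055  0.4605] q [-0.29 -0.04  1.56 -0.    1.62 -0.09] F [ 2.1 -4.8 -1.1] open 0.0269
tip hood [-0.1157 -0.0004  0.2745] grasp hood [-0.1157 -0.0004  0.2932]
tool axes in hood (cols) [[1.0, -0.0, -0.001], [-0.0, -1.0, -0.001], [-0.001, 0.001, -1.0]]
```

View pics/w9.png

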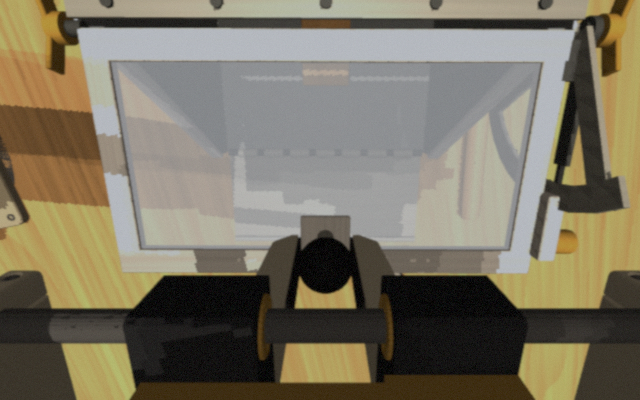

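View pics/w9zz.png

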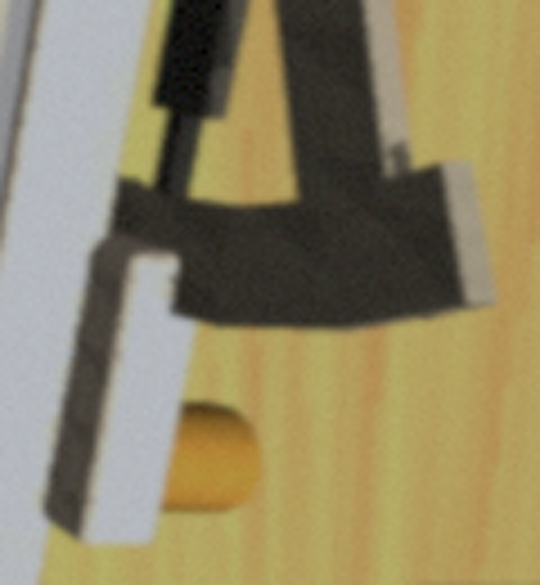

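View pics/w9p.png

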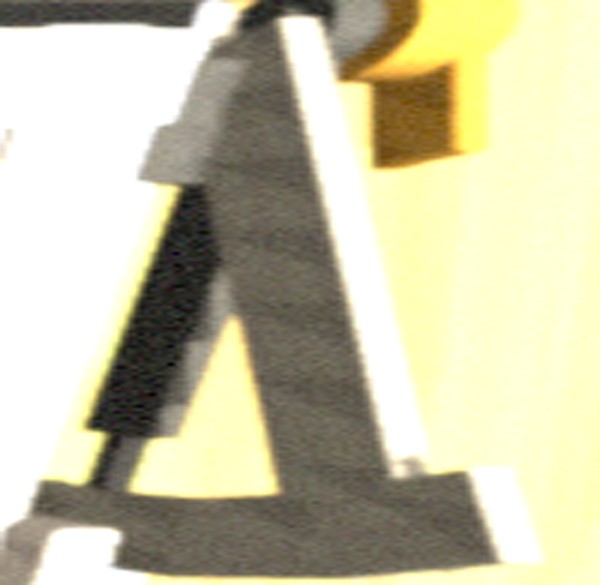

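```bash
cat > fit9.py <<'E'
import fit
from fit import *
w9=load('w9.npz'); q9=q8
obs+= [(w9,q9(132,255),.087,.01,0),(w9,q9(82,543),.127,.01,0),(w9,q9(152,543),.127,.01,1)]
s=least_squares(res,[0,-.13,0,0]); print('clip',s.x.round(4)); print(res(s.x)[:-2].reshape(-1,2).round(1).tolist())
J=s.jac; print('sd',np.sqrt(np.diag(np.linalg.inv(J.T@J))).round(4))
dx,dz=s.x[2:]
q=lambda x,y:np.array((540+x/6,20+y/3))
A1,A2,B1,B2,C1,C2=[q(*p) for p in [(180,188),(88,428),(215,275),(155,435),(235,315),(180,437)]]
def res2(p):
    al,y,h,th,rb,ra,rbb,rc=p
    return np.ravel([proj(w9,P(al,ra,-h,y,dx,dz))-A1,proj(w9,P(al,rb,-h,y,dx,dz))-A2,.5*(proj(w9,P(al,rbb,h,y,dx,dz))-B1),.5*(proj(w9,P(al,rb,h,y,dx,dz))-B2),
     proj(w9,P(al,rc,h,y-th,dx,dz))-C1,proj(w9,P(al,rb,h,y-th,dx,dz))-C2])
r=least_squares(res2,[-.0,-.14,.005,.003,.07,.03,.03,.05],x_scale=[.1,.1,.01,.01,.1,.1,.1,.1])
J=r.jac;print('pointer',r.x.round(4),np.abs(r.fun).max().round(2),'sd al',np.sqrt(np.linalg.inv(J.T@J)[0,0]).round(3))
f,z=.1157,.0432; print('a grasp',np.arctan2(f,-z)-np.arctan2(.089,.083))
for a in (1.0,1.05,1.1,1.15):
    e=a-1.082; g=lambda r,t,y:P(e,r,t,y,dx,dz)
    print(a,[proj(w9,g(*k)).round(1).tolist() for k in [(.14,.004,.128),(.14,.004,-.128),(.14,-.004,.128),(.14,-.004,-.128),(.115,.04,0)]])
E
python3 fit9.py; python3 - <<'E'
import cv2
i=cv2.imread('pics/w9.png'); 
a=cv2.resize(i[215:295,95:155],None,fx=6,fy=6,interpolation=2);b=cv2.resize(i[215:295,495:555],None,fx=6,fy=6,interpolation=2)
cv2.imwrite('pics/w9c.png',cv2.hconcat([a,b]))
E
```

```text
[ 0.0297 -0.1275 -0.001  -0.0004]
[[0.2, -0.5], [-1.6, 1.0], [0.1, 0.3], [-0.3, -1.4], [-0.5, 0.4], [1.9, 0.4]]
sd [0.0115 0.0002 0.0002 0.0013]
clip [ 2.890e-02 -1.275e-01 -1.000e-03 -1.000e-04]
[[0.5, -0.4], [-1.4, 1.1], [0.4, 0.4], [-0.2, -1.5], [-0.4, 0.5], [1.9, 0.5], [-0.3, -0.8], [-1.0, 0.2], [0.2, 0.2]]
sd [0.0103 0.0002 0.0002 0.0012]
pointer [ 0.0091 -0.1385  0.0046  0.0029  0.0708  0.0254  0.041   0.048 ] 0.35 sd al 0.021
a grasp 1.1078777216075206
1.0 [[131.4, 263.7], [514.8, 263.9], [137.7, 257.3], [508.5, 257.5], [323.0, 260.6]]
1.05 [[125.4, 269.1], [520.7, 269.3], [132.2, 262.9], [513.9, 263.1], [322.9, 262.9]]
1.1 [[118.9, 274.4], [527.1, 274.6], [126.3, 268.4], [519.8, 268.5], [322.9, 264.9]]
1.15 [[111.8, 279.5], [534.0, 279.7], [119.8, 273.7], [526.1, 273.8], [322.8, 266.3]]
```

View pics/w9c.png

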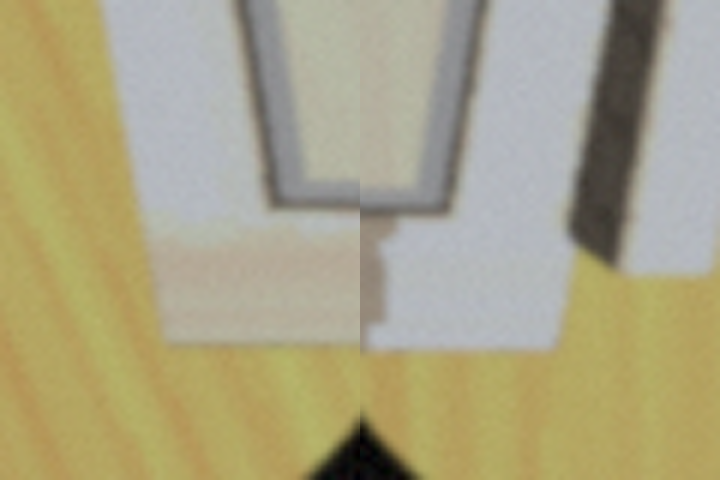

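```bash
cat > pl.py <<'E'
from h import *
w9=load('w9.npz')
def onplane(c,u,v,y):
    o,d=ray(c,u,v); k=(y-(o-O)@Y)/(d@Y); return hood(o+k*d)
q=lambda x,y:(520+x/4.5,140+y/4.5)
for y in (-.1275,-.1285,-.1265):
    print(y)
    for n,p in [('frame corner',(528,273.3)),('clip i',q(132,255)),('clip o',q(82,543)),('clip mid',q(107,400)),('clip low o',q(45,510)),('frame low c?',(494,248))]:
        h=onplane(w9,*p,y); f,z=-h[0]-.001,h[2]-.25; print('  ',n,'f %.4f z %.4f r %.4f ang %.3f'%(f,z,np.hypot(f,z),np.arctan2(z,f)))
    a=onplane(w9,*q(132,255),y);b=onplane(w9,*q(82,543),y); print('  clip edge dir',np.arctan2(b[2]-a[2],a[0]-b[0]),np.linalg.norm(a-b))
E
python3 pl.py
```

```text
-0.1275
   frame corner f 0.1383 z 0.0077 r 0.1385 ang 0.056
   clip i f 0.0871 z 0.0128 r 0.0880 ang 0.146
   clip o f 0.1261 z 0.0144 r 0.1270 ang 0.113
   clip mid f 0.1062 z 0.0136 r 0.1071 ang 0.127
   clip low o f 0.1255 z 0.0060 r 0.1256 ang 0.048
   frame low c? f 0.1409 z -0.0345 r 0.1451 ang -0.240
  clip edge dir 0.039801821710492014 0.03910942526043544
-0.1285
   frame corner f 0.1391 z 0.0063 r 0.1392 ang 0.045
   clip i f 0.0875 z 0.0114 r 0.0882 ang 0.130
   clip o f 0.1269 z 0.0130 r 0.1275 ang 0.102
   clip mid f 0.1068 z 0.0122 r 0.1075 ang 0.114
   clip low o f 0.1262 z 0.0045 r 0.1263 ang 0.036
   frame low c? f 0.1418 z -0.0362 r 0.1463 ang -0.250
  clip edge dir 0.039801821710490994 0.039417957039573306
-0.1265
   frame corner f 0.1375 z 0.0092 r 0.1378 ang 0.067
   clip i f 0.0867 z 0.0142 r 0.0878 ang 0.163
   clip o f 0.1254 z 0.0158 r 0.1264 ang 0.125
   clip mid f 0.1057 z 0.0150 r 0.1067 ang 0.141
   clip low o f 0.1248 z 0.0075 r 0.1250 ang 0.060
   frame low c? f 0.1401 z -0.0327 r 0.1438 ang -0.229
  clip edge dir 0.03980182171049025 0.03880089348129752
```

All estimates agree that the pointer is about 0.015–0.02 rad below the clip (pointer 0.009, panel 0.008–0.02, clip 0.03). I'll raise it by 2 mm at the knob.

```bash
python3 -m creep '[[[0.07,0,-0.19],[0,0,0]],[[0,0,0],[0,0,0]],[[0,0,0],[0,0,0]],[[0,0,0],[0,0,0]],[[0,0,0],[0,0,0]],[[0,0,0],[0,0,0]]]' 0 25
python3 - <<'E'
from h import *
st(); c=snap('wrist','w10.png'); np.savez('w10.npz',**c)
c=snap('side','s10.png'); np.savez('s10.npz',**c)
i=cv2.imread('pics/w10.png')
cv2.imwrite('pics/w10zz.png',cv2.resize(i[140:280,510:640],None,fx=4.2,fy=4.2,interpolation=2))
i=np.clip(i[20:215,540:640]*2.2,0,255).astype('uint8')
cv2.imwrite('pics/w10p.png',cv2.resize(i,None,fx=6,fy=3,interpolation=2))
i=cv2.imread('pics/s10.png'); cv2.imwrite('pics/s10z.png',cv2.resize(i[160:245,245:325],None,fx=7,fy=7,interpolation=2))
E
```

```text
t: 9.87
tool_pos: [0.535, -0.1048, 0.4624]
orientation: [2.427, 1.993, 0.0]
force: [3.1, -5.1, -1.3]
opening: 0.0268
t 9.8667 tcp [ 0.535  -0.1048  0.4624] q [-0.29 -0.04  1.56 -0.    1.62 -0.09] F [ 3.1 -5.1 -1.3] open 0.0268
tip hood [-0.115  -0.0004  0.2764] grasp hood [-0.115  -0.0004  0.2951]
tool axes in hood (cols) [[1.0, -0.001, -0.0], [-0.001, -1.0, -0.001], [-0.0, 0.001, -1.0]]
```

View pics/w10zz.png

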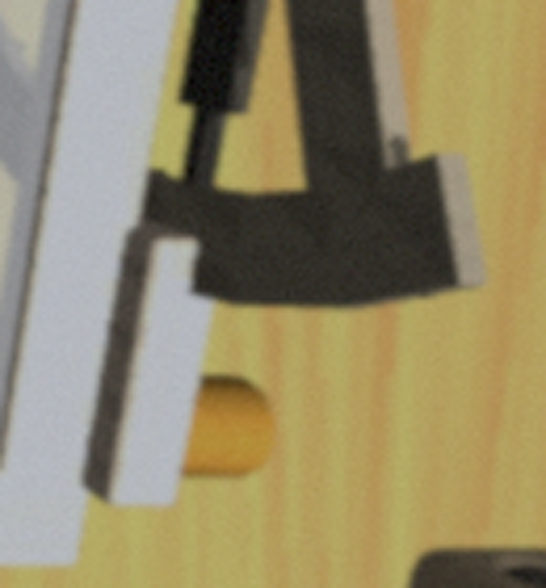

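View pics/w10p.png

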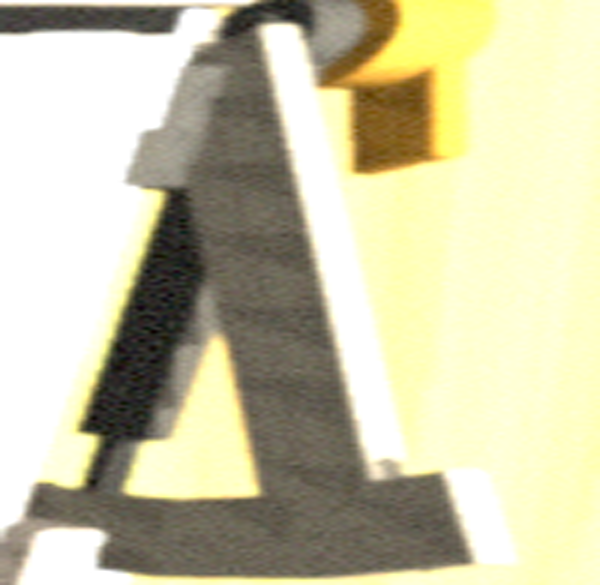

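View pics/s10z.png

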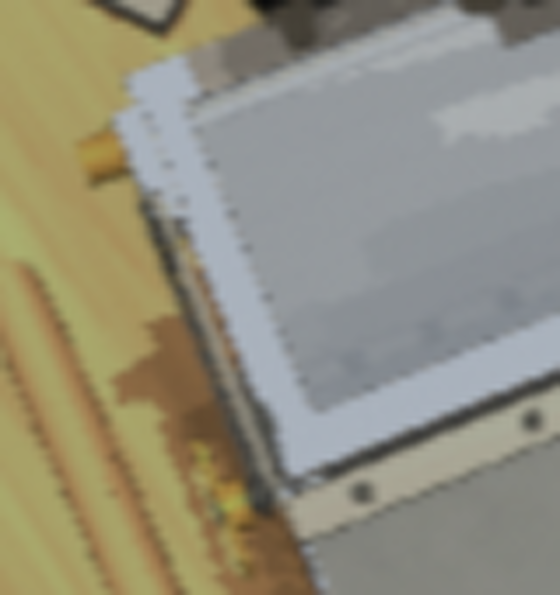

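```bash
cat > fit10.py <<'E'
import fit
from fit import *
w9=load('w9.npz'); w10=load('w10.npz'); qa=lambda x,y:(510+x/4.2,140+y/4.2)
obs+= [(w9,q8(132,255),.087,.01,0),(w9,q8(82,543),.127,.01,0),(w9,q8(152,543),.127,.01,1),(w10,qa(152,240),.087,.01,0),(w10,qa(110,503),.127,.01,0),(w10,qa(172,503),.127,.01,1)]
s=least_squares(res,[0,-.13,0,0]); print('clip',s.x.round(4)); print(res(s.x)[:-2].reshape(-1,2).round(1).tolist())
dx,dz=s.x[2:]
q=lambda x,y:np.array((540+x/6,20+y/3))
A1,A2,B1,B2,C1,C2=[q(*p) for p in [(165,192),(80,430),(203,270),(150,437),(215,332),(168,438)]]
def res2(p):
    al,y,h,th,rb,ra,rbb,rc=p
    return np.r_[np.ravel([proj(w10,P(al,ra,-h,y,dx,dz))-A1,proj(w10,P(al,rb,-h,y,dx,dz))-A2,.5*(proj(w10,P(al,rbb,h,y,dx,dz))-B1),.5*(proj(w10,P(al,rb,h,y,dx,dz))-B2),
     proj(w10,P(al,rc,h,y-th,dx,dz))-C1,proj(w10,P(al,rb,h,y-th,dx,dz))-C2]),(y+.1385)/.0003,(h-.0047)/.0002]
r=least_squares(res2,[-.0,-.14,.005,.003,.07,.03,.03,.05],x_scale=[.1,.1,.01,.01,.1,.1,.1,.1])
print('pointer',r.x.round(4),np.abs(r.fun).max().round(2))
for a in (1.05,1.1,1.15):
    e=a-1.082; print(a,[proj(w10,P(e,*k,dx,dz)).round(1).tolist() for k in [(.14,.004,.128),(.14,.004,-.128)]])
i=w10['img']; cv2.imwrite('pics/w10c.png',cv2.resize(i[235:295,90:150,::-1],None,fx=6,fy=6,interpolation=2))
E
python3 fit10.py
```

```text
[ 0.0297 -0.1275 -0.001  -0.0004]
[[0.2, -0.5], [-1.6, 1.0], [0.1, 0.3], [-0.3, -1.4], [-0.5, 0.4], [1.9, 0.4]]
sd [0.0115 0.0002 0.0002 0.0013]
clip [ 2.790e-02 -1.275e-01 -1.000e-03 -1.000e-04]
[[0.5, -0.4], [-1.4, 1.0], [0.3, 0.4], [-0.2, -1.4], [-0.4, 0.5], [2.0, 0.5], [-0.3, -0.8], [-1.0, 0.1], [0.2, 0.1], [0.3, -1.1], [-1.2, 0.6], [0.6, 0.6]]
pointer [ 0.023  -0.1385  0.0047  0.0025  0.0706  0.0253  0.0396  0.0506] 0.52
1.05 [[127.3, 268.7], [518.8, 268.9]]
1.1 [[120.9, 273.9], [525.1, 274.1]]
1.15 [[114.0, 279.0], [531.9, 279.1]]
```

View pics/w10c.png

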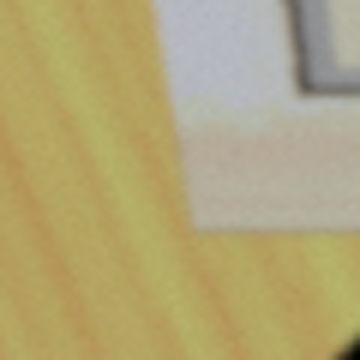

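Pointer elevation is 0.023, the panel gives 0.015–0.027, and the clip is 0.028, so they agree within the measurement error. I'll do a final check of the neighbouring objects and that the arm is steady, then hand in.

```bash
python3 -m creep '[[[0,0,0],[0,0,0]],[[0,0,0],[0,0,0]],[[0,0,0],[0,0,0]],[[0,0,0],[0,0,0]]]'; python3 - <<'E'
from h import *
st(); c=snap('side','s11.png')
E
```

```text
t: 10.3
tool_pos: [0.535, -0.1048, 0.4624]
orientation: [2.427, 1.993, 0.0]
force: [2.0, -4.2, -1.3]
opening: 0.0266
t 10.3 tcp [ 0.535  -0.1048  0.4624] q [-0.29 -0.04  1.56 -0.    1.62 -0.09] F [ 2.  -4.2 -1.3] open 0.0266
tip hood [-0.115  -0.0004  0.2764] grasp hood [-0.115  -0.0004  0.2951]
tool axes in hood (cols) [[1.0, -0.001, -0.0], [-0.001, -1.0, -0.001], [-0.0, 0.001, -1.0]]
```

View pics/s11.png

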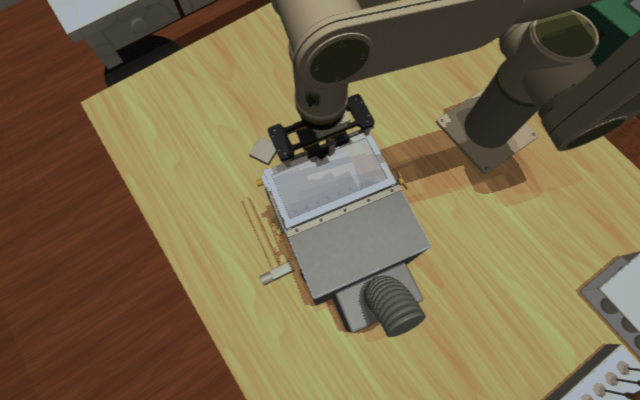

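The block at (263,150) and the hammer at (276,273) are unmoved, and the shield is held steady with the knob gripped.

```bash
python3 -c "from plant import close_job; print(close_job())"
```

```text
the job is handed in; nothing more can be done
None
```

The catch flap is folded down flat, and the arm is holding the shield by its knob at about 1.10–1.11 rad, in line with the clip as far as I could measure. I handed the job in at about 10.3 s.

- **Flap:** I pressed it down until the fingers met solid resistance at 56 N wrist force. The free edge then appeared where it should for a flat flap.
- **Shield:** the last measurements put the pointer at 0.023 rad above level, the panel at 0.013–0.027 and the clip at 0.028. My measuring error is roughly 0.01–0.02 rad. The arm was still, with about 5 N on it and the grip set to 25 N.
- **Not checked directly:** no camera could see the clip's black line or the pointer tip against it. The alignment comes from the clip's corners and the visible part of the pointer.
- **Other disagreements:** some clip corner fits were off by 1–2 pixels. The gripper opening read 26.8 mm on the 28 mm knob, so it may hold the ball slightly off centre.
- **Surroundings:** the block and hammer look unmoved in the last side picture. The jar was hidden behind the arm there. It was last seen in its place before I gripped the knob, and the arm did not go near it after that. The clip was never touched.

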